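# Open the squeeze-and-turn cap of the thinner can

### The arm

A 6-joint arm with a two-finger parallel gripper is mounted at the origin on the work surface. World frame = base frame: x ahead of the robot, y to its left, z up, the work surface at z = 0. Lengths are in m, angles in rad, forces in N, time in s.
With the tool pointing down it reaches from about 0.275 to 1 m from the base axis. Payload 8.4 kg.
Tool frame: the origin (TCP) lies midway between the tips of the shut fingers; the grasp point (between the pads) lies 19 mm behind it; z points along the fingers, x is the direction in which the jaws open and shut, and the axes are right-handed (so a half turn about z gives the same grasp; the last joint's range is limited). The gripper opens to 85 mm and grips with 20 to 120 N. Pads are 22 mm wide; open, the fingers measure 114 mm over their backs; the gripper's body (76 mm by 85 mm) begins 54 mm behind the grasp point. The pads swing forward as they close: fully open they stand 13 mm farther back than shut.
Start: joints at [1.272, 0.353, 1.633, -0, 1.155, -0.002], TCP at [0.183, 0.598, 0.231] pointing down, gripper open.
Joint ranges: [-2.63, 2.63], [-0.92, 2.1], [0.06, 2.66], [-1.3, 4.44], [0, 2.69], [-3.02, 3.02]. Speed limits (rad/s): [2.22, 2.22, 2.79, 3.14, 3.14, 3.14].

### API

Orientations are given as a rotation vector (axis times angle).
In Python, from rig import r, vision gives the robot as it stands.
- The arm moves only by the tool apply_moves, never from a script. Its argument "targets" is one flat list of numbers, 4 for each row, row after row: the shift along the world's x, y, z in units of 0.2 m (1.0 is 0.2 m), then the turn about the world's z in units of 60 degrees (1.0 is 60 degrees). A call has 1 to 10 rows; each row is the pose to reach, as a shift and turn from the pose commanded when the call began; what a row does not reach only later rows make up. A row lasts 1/12 s, in which the tool goes at most 41.7 mm and 7.16 degrees, less where a joint would pass 70% of its speed; a pose out of reach is approached as far as the arm can. A call with a number of a shift or a turn outside -1 to 1 is refused whole. A call with a gripper value outside its range is refused whole. "jaw" is the opening, from 0 (shut) to 1 (fully open), set as the call begins (left out, the last holds). The fingers move at their own pace and stop on an object; "grip_force" is the grip in N (left out, the last holds). Time passes only in rows, so rows that repeat a pose let the fingers close. It gives the time, the measured TCP pose, the force and the opening at its end, in the units of the state.
- r.state(): the state, without advancing time (a new reading comes with each control period).
- vision.capture(name): name is "side" or "top" or "wrist"; returns the picture (420x560x3 uint8, red, green, blue); there is no depth.
- vision.calibration(name): a dict with "mtx" (3x3 intrinsics, pixels), "dist_coeffs" ([k1, k2, p1, p2, k3] as OpenCV has them; the pictures are not rectified), "view" (4x4, takes a point from world to camera coordinates). Camera axes: x right, y down, z forward; pixel columns grow to the right and rows downward; lengths in m; the calibration is good to about 2 mm. A picture is of the moment at which its call begins: read the wrist's pose just before it. calibration takes no time and is no camera call; for the wrist camera it gives the pose at the moment of the call.
- r.finish_job(): hands the job in, once; it reports no verdict.
The state is a dict: "clock": time; "q": joint angles; "qd": joint speeds; "tau": joint torques, N m; "position": TCP position; "ee_rot": TCP orientation; "force": force on the tool from outside, world axes, zero at the start; "ft_torque": the same for the moment, N m; "opening": opening from 0.0 (shut) to 1.0 (fully open).
Only numpy, scipy, OpenCV 4.12 (cv2) and the standard library are available. Lean on these libraries where they do the work, as an engineer would, in place of code of your own. Each camera call takes 0.05 s, during which the arm holds its last target. There are 200 camera calls.

### The job

Open the can of spent thinner: pinch in both white release tabs on its red safety cap and, keeping them pinched, turn the cap anticlockwise (seen from above) until you feel it come up against its stop, then lift it off and stand it upright in the white enamel tray, and let go. Do not crush the cap, do not twist, drag, tip or lift the can, set the cap down rather than dropping it, and leave everything else where it is.

Things in the scene. Friction and masses are not known exactly. Their poses are not given: they have to be found in the camera images.
- cap_grip (a point): Red safety cap on the can, 38 mm high, round body 40 mm wide, 85 g; this point is on its axis, half-way up its two white tabs, 25 mm above its underside; z up. The tabs face +y and -y (a white bar on top points at them): flat pads 18 mm wide, from 11 mm below to 11 mm above this point, outer faces 28 mm from the axis: 56 mm over both, 48 mm pinched fully in
- tab_a (a joint): How far the tab on the cap's +y side is pressed in: 0 out (reads -0.0006 at rest), 0.004 m fully in. It is sprung: 5 N to start, 13 N to go fully in, and springs out when let go. Until both tabs are 2.5 mm in, their feet block the turn. The cap cracks if the fingers squeeze it with more than about 45 N
- tab_b (a joint): The same for the tab on the cap's -y side
- neck_axis (a point): Where the cap's axis meets the can's top, 34 mm below cap_grip; z up. Around it a bayonet ring holds the cap's two ears: 37 mm in radius, all of it below 17 mm above this point. With the tabs in, the cap turns anticlockwise from above against a light drag (under 0.15 N m). It is wound on by an unknown amount: its hard stop comes after 28 to 66 degrees
- can_corner (a point): Top corner of the can at its +x, +y edge, 190 mm up; shows if the can has moved. The cap is free to lift only in the last 2 to 4 degrees before its stop, where a springy seal raises it 2.5 mm; short of that the ring holds it and a pull of 12 N lifts the can. Free, it comes off with under 9 N, easiest when the twist is eased off. A twist of 0.4 N m at the stop or a side push of 6 N slides the can
- can: Grey tin can with a yellow and red band, 165 mm long (x), 105 mm wide (y), 190 mm high, about 1.3 kg, standing loose; origin at the centre of its underside, z up. The neck's axis is 35 mm from the centre towards -x; a low wire handle, 16 mm high, is on the other half of the top. At what angle the bayonet ring sits on the can is not known
- tray_in (a point): White enamel tray with a blue rim, 200 mm (x) by 150 mm (y), 16 mm high, walls 4 mm thick, loose, 450 g; this point is the centre of its inner floor, 4 mm above the table, z up
- tube_green: Aluminium paint tube with a green band, lying, 98 mm long, 26 mm thick; bystander, origin under its middle
- tube_ochre: Aluminium paint tube with a yellow band, lying, 98 mm long, 26 mm thick; bystander, origin under its middle
- brush: Paint brush lying along its x, 220 mm long, in front of the robot; bystander
- palette_knife: Palette knife lying along its x, 200 mm long; bystander
- pink_bottle: Pink bottle with a red cap, 66 mm in diameter, 210 mm high; bystander, origin under its centre
- medium_jar: Amber glass jar, 68 mm in diameter, 85 mm high; bystander, origin under its centre
There are look-alikes about, which are no part of the job. There is more than one size of the part that bears cap_grip; the job needs the smaller. What is shaped like the can but green is not meant.

How it is judged:
By the outcome, as a careful person would: the job done as asked, in the order asked, and still so for the second after the job is handed in, with the robot touching nothing.
It also fails if it takes over 67 s, if anything falls off the work surface, if the arm or the gripper's body presses on something with over 40 N, if the wrist force passes 120 N, or if a joint passes its speed limit or range.

## Working session

There is one attempt and no reset: what is moved stays moved. The work goes in short steps, Python scripts to look and compute and a tool call to move; the robot and the scene stay as the last step left them, time stands still between calls to the robot, and variables do not carry over. Pictures are saved under pics/ and viewed, about 8 in all and at most 12, crops included, and the job is handed in when it is done.

Besides the shell and the picture viewer there is one more tool, called after "Call:" in YAML: its name, and indented under it one key for each argument. apply_moves: Moves the arm, as the interface text tells. Its arguments: {"type":"object","properties":{"targets":{"type":"array"},"jaw":{"type":"number"},"grip_force":{"type":"number"}},"required":["targets"]}

```bash
mkdir -p pics; cat > h.py <<'E'
import numpy as np, cv2
from rig import r, vision
def cap(cam,name):
    c=vision.calibration(cam); im=vision.capture(cam); cv2.imwrite(f'pics/{name}.png',im[:,:,::-1]); np.savez(f'pics/{name}.npz',im=im,**{k:np.array(c[k]) for k in('mtx','dist_coeffs','view')}); return im
def load(name): return np.load(f'pics/{name}.npz')
def ray(c,uv):
    p=cv2.undistortPoints(np.array([[uv]],float),c['mtx'],c['dist_coeffs'])[0,0]
    R=c['view'][:3,:3];t=c['view'][:3,3]; return -R.T@t, R.T@np.array([p[0],p[1],1])
def onz(c,uv,z):
    o,d=ray(c,uv); return o+d*(z-o[2])/d[2]
def proj(c,P):
    R=c['view'][:3,:3];t=c['view'][:3,3]
    return cv2.projectPoints(np.array(P,float).reshape(-1,1,3),cv2.Rodrigues(R)[0],t,c['mtx'],c['dist_coeffs'])[0][:,0]
E
python3 - <<'E'
from h import *
a=cap('top','top0');b=cap('side','side0');s=r.state();print(s)
for n in('top0','side0'):
    c=load(n);print(n,ray(c,(280,210)))
E
```

```text
{'clock': 0.1, 'q': array([ 1.27156342e+00,  3.53621375e-01,  1.63404155e+00,  1.60801442e-05,
        1.15519069e+00, -2.39190193e-03]), 'qd': array([-2.05051698e-04, -4.83715902e-05, -1.72178870e-03, -5.67680152e-04,
        1.74557097e-03, -4.61753114e-04]), 'tau': array([-1.54131071e-04, -6.06358480e+01, -3.42820036e+01, -1.36390290e-04,
        3.92136208e-03, -4.81128984e-05]), 'position': array([0.18268071, 0.59727116, 0.23061801]), 'ee_rot': array([ 2.52493128e+00,  1.86807436e+00, -1.60841056e-03]), 'force': array([0.53821409, 0.14699331, 0.39487832]), 'ft_torque': array([-0.00995895,  0.00681061, -0.00374101]), 'opening': 0.9985506104258162}
top0 (array([0.31818077, 0.00843024, 1.2230238 ]), array([ 0.13179637, -0.00472244, -0.99128963]))
side0 (array([0.21380755, 1.15810458, 0.85313278]), array([ 0.20435547, -0.84074653, -0.50149759]))
```

View pics/top0.png

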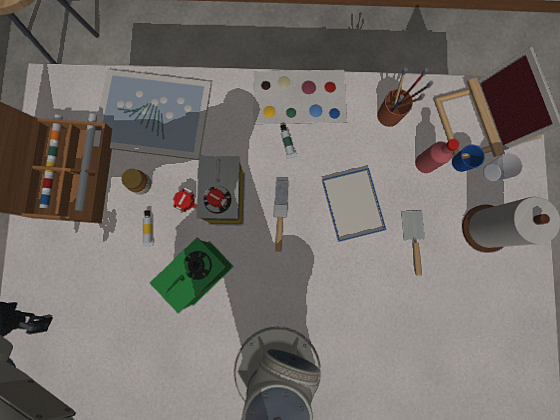

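View pics/side0.png

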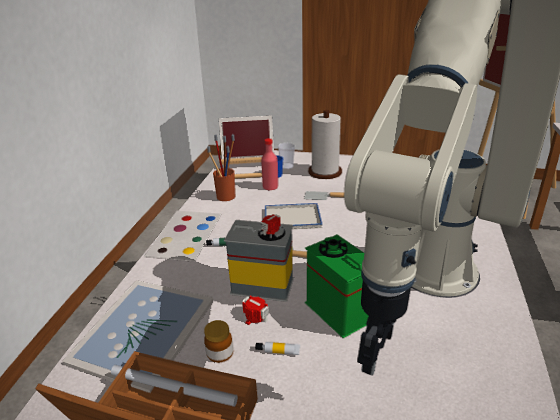

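The top view shows the grey can with its cap at about (217,199), a decoy red cap on the table at (184,199), the green can at (195,270) and the tray at (353,203). I'll zoom in on the cap and measure it.

```bash
python3 - <<'E'
from h import *
c=load('top0');im=c['im'];hsv=cv2.cvtColor(im,cv2.COLOR_RGB2HSV)
red=(((hsv[...,0]<8)|(hsv[...,0]>172))&(hsv[...,1]>140)&(hsv[...,2]>70)).astype(np.uint8)
n,l,s,ce=cv2.connectedComponentsWithStats(red)
for i in range(1,n):
    if s[i,4]>30: print('red',s[i],ce[i])
# tray: blue rim
bl=((hsv[...,0]>95)&(hsv[...,0]<125)&(hsv[...,1]>90)).astype(np.uint8)
bl[:, :310]=0; bl[:,395:]=0; bl[:155]=0; bl[250:]=0
pts=cv2.findNonZero(bl); rc=cv2.minAreaRect(pts);print(rc)
for p in cv2.boxPoints(rc): print(onz(c,p,0.016))
print('tray c',onz(c,rc[0],0.016))
a=cv2.resize(im[145:235,165:255],(600,600),interpolation=cv2.INTER_CUBIC)[:,:,::-1]
cv2.imwrite('pics/crop0.png',a)
for p in [(202,156),(240,158),(240,222),(198,218)]: print(p,onz(c,p,.19))
print(onz(c,(217,199),.237))
d=load('side0');
E
```

```text
red [325  82  11  10  84] [329.80952381  86.61904762]
red [447 139  12  12 112] [452.57142857 144.49107143]
red [ 42 178   9  10  71] [ 46.28169014 182.73239437]
red [173 189  24  23 268] [183.89179104 200.39552239]
red [205 189  20  18 192] [214.8125 197.125 ]
((353.7510986328125, 204.06640625), (64.67332458496094, 49.08473587036133), 75.0685806274414)
[ 0.57914685 -0.12477601  0.016     ]
[ 0.62382313 -0.27334346  0.016     ]
[ 0.42859215 -0.32361576  0.016     ]
[ 0.38611031 -0.17787292  0.016     ]
tray c [ 0.50330236 -0.22490059  0.016     ]
(202, 156) [0.59601158 0.21652348 0.19      ]
(240, 158) [0.59331509 0.11442118 0.19      ]
(240, 222) [0.42097449 0.1075327  0.19      ]
(198, 218) [0.42856069 0.2180766  0.19      ]
[0.4729756  0.16329643 0.237     ]
```

View pics/crop0.png

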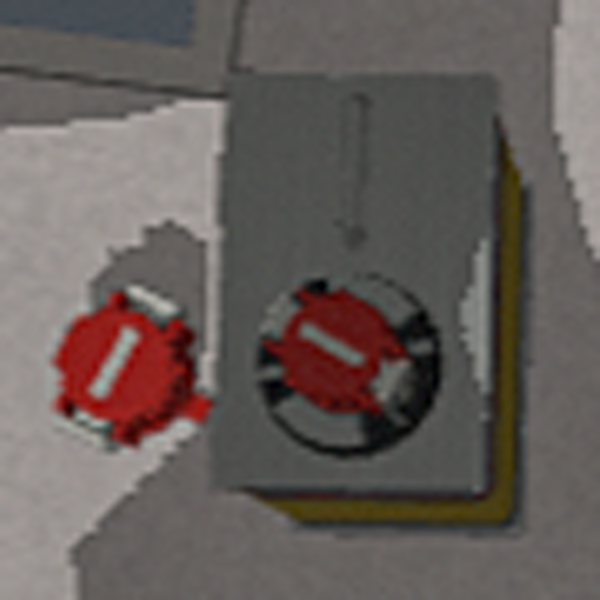

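Call:
apply_moves:
  targets: [1, -1, 0.8, -0.25, 1, -1, 0.8, -0.25, 1, -1, 0.8, -0.25, 1, -1, 0.8, -0.25, 1, -1, 0.8, -0.25, 1, -1, 0.8, -0.25, 1, -1, 0.8, -0.25, 1, -1, 0.8, -0.25, 1, -1, 0.8, -0.25]
  jaw: 1
  grip_force: 25

```text
clock: 0.85
position: [0.3867, 0.3951, 0.3949]
ee_rot: [2.75, 1.518, 0.008]
force: [0.4, 1.0, -0.2]
opening: 1.0
```

Call:
apply_moves:
  targets: [0.4, -1, 0, 0, 0.4, -1, 0, 0, 0.4, -1, 0, 0, 0.4, -1, 0, 0, 0.4, -1, 0, 0, 0.4, -1, 0, 0, 0.4, -1, 0, 0, 0.4, -1, 0, 0]

```text
clock: 1.52
position: [0.4626, 0.1978, 0.3909]
ee_rot: [-2.748, -1.521, 0.001]
force: [0.1, 0.2, -0.1]
opening: 1.002
```

```bash
python3 - <<'E'
from h import *
im=cap('wrist','w1');s=r.state();print(s['clock'],s['position'],s['ee_rot'],s['force'])
c=load('w1');print(ray(c,(280,210)));print(proj(c,[[.473,.163,.237],s['position']]))
print('cap top', onz(load('top0'),(214.8,196.3),.238))
E
```

```text
1.5667 [0.46238465 0.19852254 0.39092605] [-2.74710156e+00 -1.52252595e+00  7.50925517e-04] [-0.51952029 -0.54825661  0.37111517]
(array([0.39317829, 0.24194143, 0.53449553]), array([ 0.26300275, -0.17966261, -0.94799587]))
[[256.91026931 220.33740705]
 [284.41813403 279.77812288]]
cap top [0.47955764 0.16901208 0.238     ]
```

View pics/w1.png

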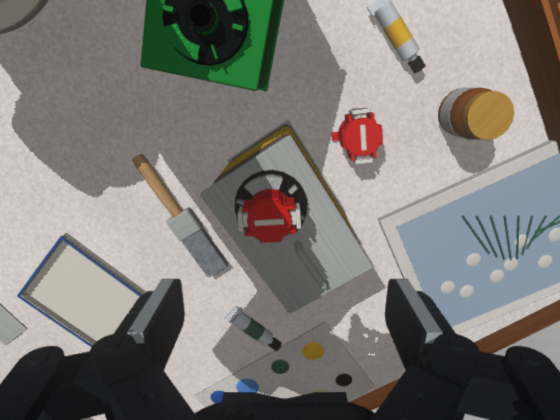

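The wrist view shows the cap at about (270,218), with its bar nearly horizontal and so in line with the jaws. Next I'll measure the bar exactly.

```bash
python3 - <<'E'
from h import *
c=load('w1');im=c['im'];hsv=cv2.cvtColor(im,cv2.COLOR_RGB2HSV)
w=((hsv[...,1]<60)&(hsv[...,2]>120)).astype(np.uint8)
w[:195]=0;w[245:]=0;w[:,:225]=0;w[:,315:]=0
n,l,s,ce=cv2.connectedComponentsWithStats(w)
for i in range(1,n):
    if s[i,4]>10:
        rc=cv2.minAreaRect(cv2.findNonZero((l==i).astype(np.uint8)));print(s[i],ce[i],rc,onz(c,ce[i],.238)[:2])
        b=cv2.boxPoints(rc);e=sorted(b.tolist(),key=lambda p:p[0]);A=onz(c,np.mean(e[:2],0),.238);B=onz(c,np.mean(e[2:],0),.238)
        print(A[:2],B[:2],np.degrees(np.arctan2(*(B-A)[1::-1])))
g=cv2.resize(im[160:260,210:330],(720,600),interpolation=cv2.INTER_CUBIC)[:,:,::-1]
cv2.imwrite('pics/crop1.png',g)
st=r.state();R=cv2.Rodrigues(st['ee_rot'])[0];print('jaw ang',np.degrees(np.arctan2(R[1,0],R[0,0])),R[:,2])
E
```

```text
[307 195   8  28 157] [311.40127389 206.17197452] ((310.5, 208.5), (27.0, 7.0), 90.0) [0.48702852 0.2108765 ]
[0.48682282 0.20651593] [0.49008029 0.21171052] 57.908639208446544
[290 204  11  25 163] [296.00613497 217.15337423] ((295.1524353027344, 216.37193298339844), (24.184507369995117, 9.497112274169922), 83.6598129272461) [0.48856816 0.19415706]
[0.48574989 0.19011686] [0.48933661 0.19768296] 64.63664703188893
[309 238   6   7  21] [311.57142857 241.        ] ((311.5735168457031, 240.9558563232422), (7.71743631362915, 2.400980234146118), 59.036251068115234) [0.51555387 0.19411717]
[0.5117798  0.19427938] [0.51928065 0.19400155] -2.1213098638158825
jaw ang 57.993066454312384 [-8.00303046e-04  4.57570548e-04 -9.99999575e-01]
```

View pics/crop1.png

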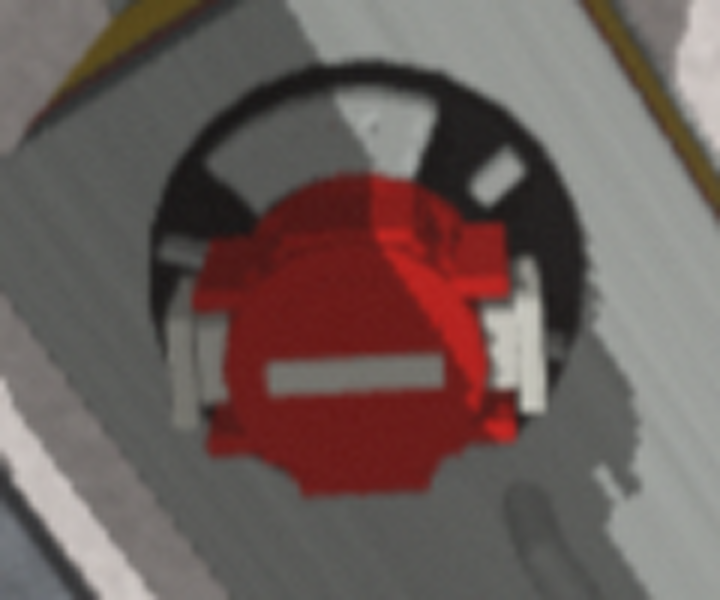

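```bash
python3 - <<'E'
from h import *
c=load('w1')
f=lambda p:(210+p[0]/6,160+p[1]/6)
def q(a,b,z):
    A=onz(c,f(a),z);B=onz(c,f(b),z);d=B-A;print((A+B)[:2]/2,np.linalg.norm(d),np.degrees(np.arctan2(d[1],d[0])))
q((267,380),(443,370),.237)
q((182,355),(535,335),.224)
q((152,270),(584,265),.2)
print(onz(c,f((365,62)),.2))
print(onz(load('top0'),(214.8,196.3),.238), onz(load('top0'),(165+348*.15,145+365*.15),.2))
d=load('side0');print(proj(d,[[.479,.167,.237],[.474,.163,.237]]))
a=cv2.resize(d['im'][200:250,220:310],(800,444),interpolation=cv2.INTER_CUBIC)[:,:,::-1]
cv2.imwrite('pics/s1.png',a)
E
```

```text
[0.48050171 0.1711027 ] 0.026187405886916027 61.38361350914623
[0.48043991 0.17110587] 0.054564796943187395 61.35360818484304
[0.47667596 0.17430288] 0.07090407033845686 58.599503973833286
[0.44759944 0.19247874 0.2       ]
[0.47955764 0.16901208 0.238     ] [0.47681326 0.16848986 0.2       ]
[[271.37038532 217.29085807]
 [273.54260489 216.7010552 ]]
```

View pics/s1.png

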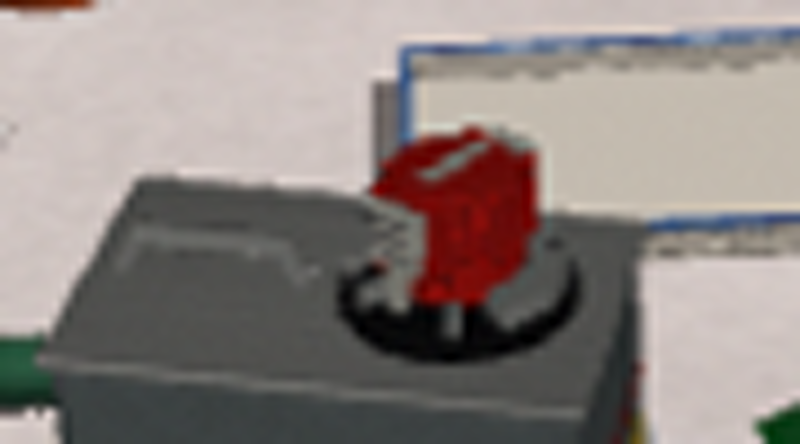

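The side view agrees with the wrist view, putting the cap axis near (0.480,0.170) and the tab axis at about 61°. I'll move in above it and check centring from close up.

Call:
apply_moves:
  targets: [0.088, -0.143, -0.3, 0.057, 0.088, -0.143, -0.5, 0.057, 0.088, -0.143, -0.5, 0.057, 0.088, -0.143, -0.5, 0.057, 0.088, -0.143, -0.5, 0.057, 0.088, -0.143, -0.5, 0.057]

```text
clock: 2.07
position: [0.4809, 0.1706, 0.2929]
ee_rot: [2.7, 1.606, 0.003]
force: [-0.1, 0.4, 1.1]
opening: 0.999
```

```bash
python3 - <<'E'
from h import *
im=cap('wrist','w2');s=r.state();print(s['clock'],s['position'],s['ee_rot'],s['force'])
R=cv2.Rodrigues(s['ee_rot'])[0];print('jaw ang',np.degrees(np.arctan2(R[1,0],R[0,0])))
c=load('w2');print(proj(c,[[.4795,.170,.237],s['position']]))
E
```

```text
2.1167 [0.48118826 0.17054614 0.29332055] [2.69974858 1.60586621 0.00464445] [0.12158399 0.67640016 1.23597301]
jaw ang 61.490234033445496
[[281.45806816 232.33076009]
 [283.52464817 281.76484113]]
```

View pics/w2.png

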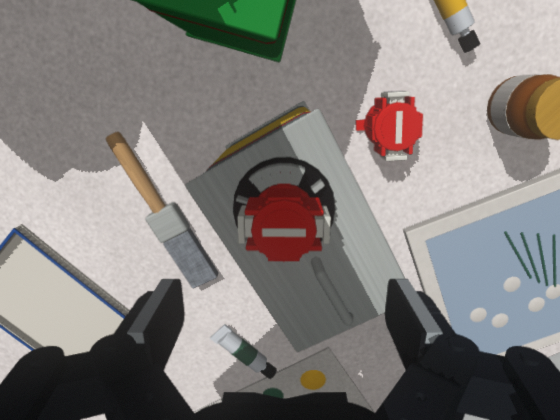

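```bash
python3 - <<'E'
from h import *
c=load('w2');im=c['im']
hsv=cv2.cvtColor(im,cv2.COLOR_RGB2HSV)
w=(hsv[...,1]<120).astype(np.uint8); w[:224]=0;w[241:]=0;w[:,:255]=0;w[:,313:]=0
n,l,s,ce=cv2.connectedComponentsWithStats(w)
for i in range(1,n): 
    if s[i,4]>20:
        rc=cv2.minAreaRect(cv2.findNonZero((l==i).astype(np.uint8)));P=onz(c,ce[i],.237);print(s[i],ce[i],rc[2],P)
# tab outer edges rows 222-238: gray profile
for row in (222,226,230): print(row,im[row,232:250].mean(1).astype(int),im[row,318:336].mean(1).astype(int))
st=r.state()['position'];R=cv2.Rodrigues(r.state()['ee_rot'])[0]
t=st+R@[0,0,.293-.237-.0]; print('axis at z .237',t,proj(c,[t]))
# fingers edges
for row in (285,300): print(row,im[row,165:200].mean(1).astype(int),im[row,375:405].mean(1).astype(int))
E
```

```text
[262 228  44   9 389] [283.2622108  232.05141388] 90.0 [0.47986007 0.17104172 0.237     ]
222 [ 96  95  89  56  37  60 111 118 120 119 116 104  89 115 120 119 119 120] [119 119 119 119 114 100 103 120 136 174 197 180 108  46  47  78 105 139]
226 [ 93  93  93  90  72  62 109 120 120 120 116 104  89 116 119 120 119 118] [119 119 120 120 112  97 110 120 121 123 132 140  89  76  96  96  94  94]
230 [ 97  94  93  93  96 100 120 120 121 119 118 109  92 107 118 120 119 119] [118 119 121 119 110  93 114 121 120 120 118 112  99 101 100 100  99  96]
axis at z .237 [0.4813403  0.17061445 0.23732079] [[283.81329719 234.56670365]]
285 [ 77  77  75  76  70  57  43  39  40  40  40  39  41  40  40  48 102 175
 203 205 203 202 202 202 190 157 132 129 129 128 121 124 129 119 114] [154 155 161 161 161 161 161 162 162 159 156 154 109  59  38  35  36  37
  36  36  39  41  41  48  78 113 117 117 115 117]
300 [ 38  38  37  36  39  40  38  40  36  39  38  39  40  37  39  39  41  63
 160 206 208 210 211 211 209 207 205 202 204 203 204 206 208 209 210] [155 155 158 160 163 161 160 155 152 154 149  74  37  32  32  32  33  35
  34  33  33  34  33  34  35  33  34  32  35  35]
```

Call:
apply_moves:
  targets: [-0.007, 0.002, -0.1, 0, -0.007, 0.002, -0.2, 0, -0.007, 0.002, -0.3, 0, -0.007, 0.002, -0.36, 0, -0.007, 0.002, -0.4, 0, -0.007, 0.002, -0.4, 0, -0.007, 0.002, -0.4, 0, -0.007, 0.002, -0.4, 0]

```text
clock: 2.78
position: [0.4799, 0.17, 0.2127]
ee_rot: [2.701, 1.604, 0.003]
force: [-0.3, -0.1, 0.3]
opening: 1.004
```

Call:
apply_moves:
  targets: [0, 0, 0, 0, 0, 0, 0, 0, 0, 0, 0, 0, 0, 0, 0, 0, 0, 0, 0, 0]
  jaw: 0.71

```text
clock: 3.2
position: [0.479, 0.1695, 0.2114]
ee_rot: [2.701, 1.604, 0.0]
force: [0.6, 0.7, -0.3]
opening: 0.709
```

```bash
python3 - <<'E'
from h import *
im=cap('wrist','w3');s=r.state();print(s['clock'],s['position'],s['force'],s['opening'],s['ft_torque'])
cv2.imwrite('pics/w3c.png',cv2.resize(im[180:330,180:390],(798,570),interpolation=cv2.INTER_CUBIC)[:,:,::-1])
E
```

```text
3.25 [0.47902928 0.16945198 0.21138337] [-0.2533472  -0.04134276  0.44998798] 0.7132593607460921 [0.01975701 0.00366524 0.00724848]
```

View pics/w3c.png

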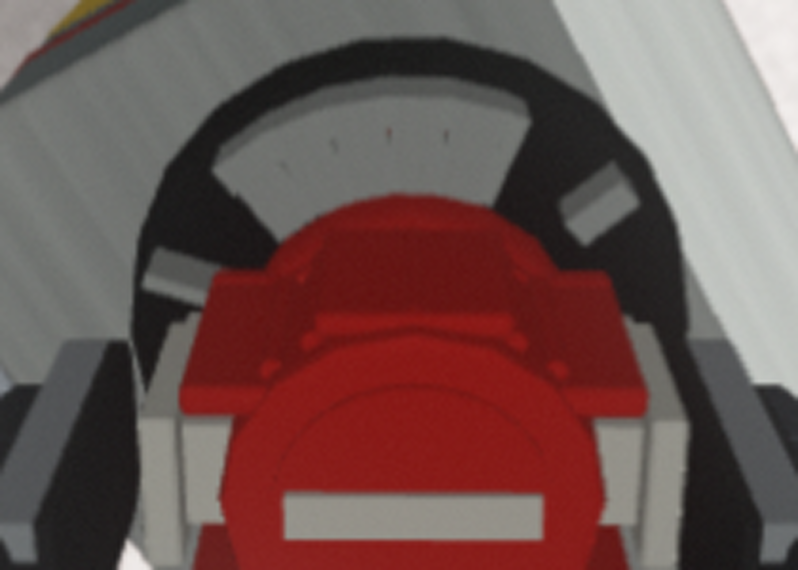

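The crop shows the pads' midline about 1.5 mm left of the tabs' midline, and the settled TCP reading agrees (1.8 mm short). I'll correct that and lower the tool, then close in small steps.

Call:
apply_moves:
  targets: [0.004, 0.007, -0.015, 0, 0.004, 0.007, -0.027, 0, 0.004, 0.007, -0.027, 0, 0.004, 0.007, -0.027, 0, 0.004, 0.007, -0.027, 0, 0.004, 0.007, -0.027, 0]

```text
clock: 3.75
position: [0.4798, 0.1709, 0.2059]
ee_rot: [-2.701, -1.604, 0.0]
force: [0.2, -0.1, -0.6]
opening: 0.714
```

```bash
python3 - <<'E'
from h import *
im=cap('wrist','w4');s=r.state();print(s['clock'],s['position'],s['force'],s['opening'])
P=np.array([.47986,.17104]);d=P-s['position'][:2];j=np.array([.4775,.8787]);print('d',d,'along',d@j)
g=im.mean(2)
for row in (310,318,325,332): print(row,'L',g[row,185:225].astype(int),'\nR',g[row,345:385].astype(int))
E
```

```text
3.8 [0.47983083 0.17086362 0.20591066] [ 0.033749   -0.90716621  0.00603001] 0.7134398455098868
d [2.91715250e-05 1.76378898e-04] along 0.00016891354119507145
310 L [ 83  84  84  84  84  81  59  37  30  29  31  29  31  28  28  29  30  27
  27  28  28  27  28  31  52 117 141 145 144 145 145 144 145 138 129  98
  95 124 140 144] 
R [143 124 101 102 123 138 143 144 144 144 144 145 140 115  67  33  25  25
  28  27  26  28  26  25  27  28  29  28  31  29  31  34  48  73  82  82
  85  82  85  84]
318 L [107 105 104  79  42  34  35  32  31  30  29  29  29  28  29  30  28  29
  29  29  28  29  27  26  38  88 129 141 145 145 145 143 145 142 133 112
  98 112 138 145] 
R [135 113  94 114 136 141 143 145 143 144 143 143 135  85  33  28  25  27
  28  26  27  24  26  27  25  27  27  27  26  26  28  30  32  30  32  47
  96 105 104 105]
325 L [112 113 109 101  70  40  34  36  34  31  29  26  29  29  28  30  29  30
  31  28  29  31  29  28  28  46 110 140 146 146 145 144 145 144 140 128
 101  97 126 135] 
R [122  99 107 127 138 143 145 144 143 143 142 137  92  44  27  24  25  26
  26  26  25  24  26  24  25  24  26  27  24  24  29  31  31  31  38  85
 109 108 110 110]
332 L [ 34  33  31  30  34  32  34  36  35  33  30  31  32  31  29  30  31  29
  29  31  29  28  30  31  67 167 180 155 144 146 144 145 146 144 144 135
 112  97 112 114] 
R [101  95 118 136 142 143 142 143 144 143 144 139 122 101  58  30  25  22
  25  24  24  26  24  25  25  23  25  25  22  25  28  32  30  31  29  26
  28  28  29  29]
```

Centred to about 0.1 mm. I'll close gently while watching the side force.

Call:
apply_moves:
  targets: [0, 0, 0, 0, 0, 0, 0, 0, 0, 0, 0, 0]
  jaw: 0.67
  grip_force: 20

```text
clock: 4.05
position: [0.4798, 0.1709, 0.2059]
ee_rot: [-2.701, -1.604, -0.0]
force: [0.2, -0.1, -0.9]
opening: 0.672
```

Call:
apply_moves:
  targets: [0, 0, 0, 0, 0, 0, 0, 0, 0, 0, 0, 0]
  jaw: 0.655

```text
clock: 4.3
position: [0.4798, 0.1708, 0.206]
ee_rot: [2.701, 1.604, -0.0]
force: [-0.7, -1.3, 2.3]
opening: 0.657
```

Call:
apply_moves:
  targets: [0, 0, 0, 0, 0, 0, 0, 0, 0, 0, 0, 0]
  jaw: 0.645

```text
clock: 4.55
position: [0.4799, 0.171, 0.2061]
ee_rot: [-2.701, -1.604, -0.001]
force: [-1.2, -1.3, 5.5]
opening: 0.646
```

Call:
apply_moves:
  targets: [0, 0, 0.003, 0, 0, 0, 0.003, 0, 0, 0, 0.003, 0]
  jaw: 0.625

```text
clock: 4.8
position: [0.4799, 0.1709, 0.2065]
ee_rot: [2.701, 1.604, 0.0]
force: [-1.2, -0.5, 3.3]
opening: 0.628
```

Call:
apply_moves:
  targets: [0, 0, 0.003, 0, 0, 0, 0.003, 0, 0, 0, 0.003, 0]
  jaw: 0.6

```text
clock: 5.05
position: [0.4798, 0.1709, 0.207]
ee_rot: [2.701, 1.604, -0.0]
force: [0.2, 0.0, 1.0]
opening: 0.6
```

Call:
apply_moves:
  targets: [0, 0, 0.003, 0, 0, 0, 0.003, 0, 0, 0, 0.003, 0]
  jaw: 0.58

```text
clock: 5.3
position: [0.4797, 0.1708, 0.2074]
ee_rot: [2.701, 1.604, -0.0]
force: [1.5, -0.1, -2.3]
opening: 0.581
```

Call:
apply_moves:
  targets: [0, 0, -0.001, 0, 0, 0, -0.001, 0, 0, 0, -0.001, 0, 0, 0, -0.001, 0]
  jaw: 0.5
  grip_force: 28

```text
clock: 5.63
position: [0.4798, 0.1708, 0.2079]
ee_rot: [2.701, 1.604, -0.0]
force: [-2.1, -1.4, 5.5]
opening: 0.55
```

```bash
python3 - <<'E'
from h import *
im=cap('wrist','w5');s=r.state();print(s['clock'],s['position'],s['force'],s['ft_torque'],s['opening'])
E
```

```text
5.6833 [0.47978185 0.17079695 0.20793468] [-1.36846078 -1.44737472  5.59772469] [-0.27425566  0.23223471 -0.02133275] 0.5403050550393639
```

```bash
python3 - <<'E'
from h import *
im=cap('wrist','w6');s=r.state();print(s['clock'],s['position'],s['force'],s['opening'])
cv2.imwrite('pics/w6c.png',cv2.resize(im[180:345,180:390],(798,627),interpolation=cv2.INTER_CUBIC)[:600,:,::-1])
E
```

```text
5.7333 [0.47976345 0.17080855 0.20791689] [-1.22061171 -1.39064395  4.67166163] 0.544199947671949
```

View pics/w6c.png

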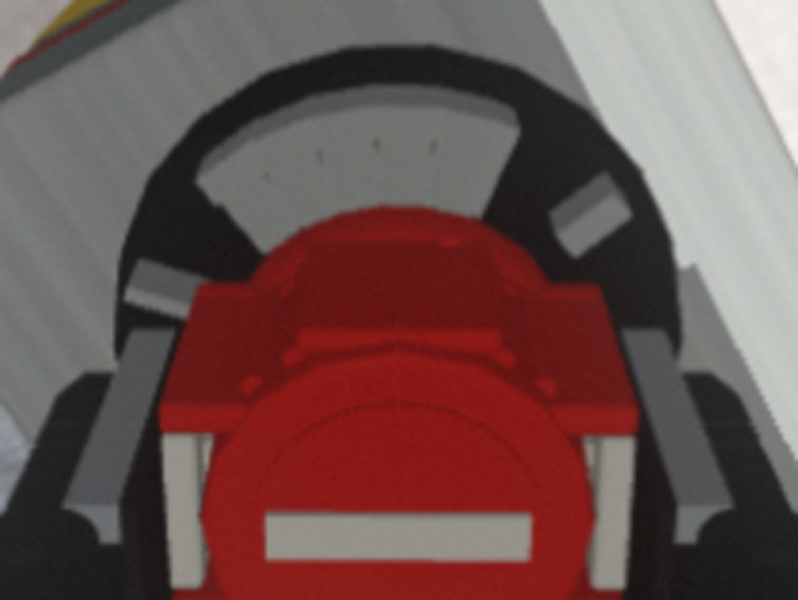

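Both tabs are fully in and symmetric in the picture. Next, the turn.

Call:
apply_moves:
  targets: [0, 0, 0.001, 0.04, 0, 0, 0.001, 0.08, 0, 0, 0.001, 0.12, 0, 0, 0.001, 0.16, 0, 0, 0.001, 0.2, 0, 0, 0.001, 0.2]

```text
clock: 6.23
position: [0.4801, 0.1711, 0.2081]
ee_rot: [2.517, 1.88, 0.001]
force: [-0.5, -1.9, 3.4]
opening: 0.544
```

```bash
cat > st.py <<'E'
from h import *
s=r.state();R=cv2.Rodrigues(s['ee_rot'])[0]
print('clk',s['clock'],'pos',s['position'].round(4),'yaw',np.degrees(np.arctan2(R[1,0],R[0,0])).round(2),'F',s['force'].round(2),'T',s['ft_torque'].round(3),'op',round(s['opening'],3),'tau6',s['tau'][5].round(3),'q6',s['q'][5].round(3))
E
python3 st.py
```

```text
clk 6.2333 pos [0.4801 0.1711 0.2081] yaw 73.52 F [-0.47 -1.91  3.42] T [0.075 0.053 0.063] op 0.544 tau6 -0.729 q6 -0.944
```

Call:
apply_moves:
  targets: [0, 0, 0, 0.04, 0, 0, 0, 0.08, 0, 0, 0, 0.12, 0, 0, 0, 0.16, 0, 0, 0, 0.2, 0, 0, 0, 0.2]

```text
clock: 6.73
position: [0.4801, 0.1711, 0.2081]
ee_rot: [2.308, 2.131, 0.001]
force: [0.3, 0.2, 4.8]
opening: 0.552
```

```bash
python3 st.py; python3 - <<'E'
from h import *
im=cap('wrist','w7')
cv2.imwrite('pics/w7c.png',cv2.resize(im[180:345,180:390],(798,627),interpolation=cv2.INTER_CUBIC)[:600,:,::-1])
a=load('w6')['im'];print(np.abs(a.astype(int)-im)[230:340,225:345].mean())
E
```

```text
clk 6.7333 pos [0.4801 0.1711 0.2081] yaw 85.45 F [0.34 0.17 4.84] T [0.013 0.027 0.035] op 0.552 tau6 -0.737 q6 -1.152
7.925530303030303
```

View pics/w7c.png

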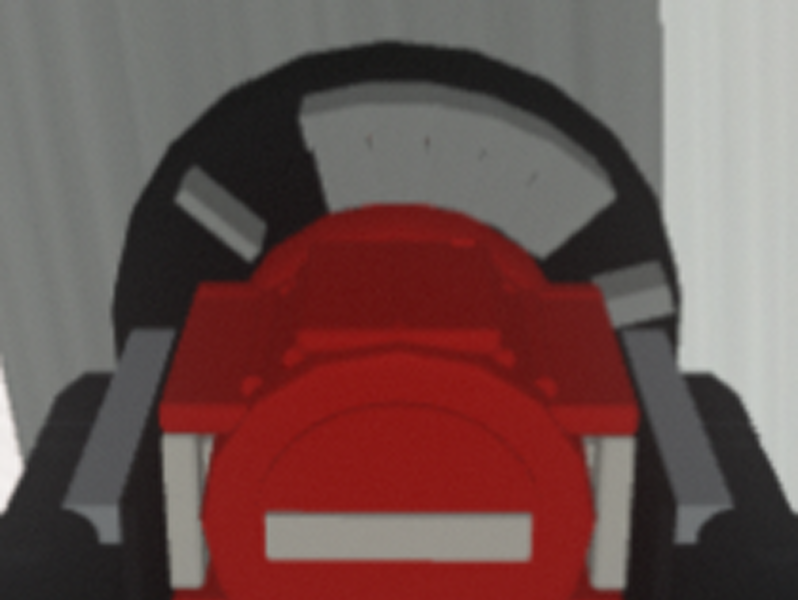

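The cap turns with the gripper and the can stays put (24° so far). I'll feel for the stop in small steps from here.

Call:
apply_moves:
  targets: [0, 0, 0, 0.03, 0, 0, 0, 0.03]

```text
clock: 6.95
position: [0.4801, 0.1711, 0.208]
ee_rot: [2.276, 2.166, 0.001]
force: [0.2, -0.2, 5.4]
opening: 0.549
```

```bash
python3 st.py
```

```text
clk 6.95 pos [0.4801 0.1711 0.208 ] yaw 87.17 F [ 0.17 -0.23  5.43] T [0.076 0.022 0.083] op 0.549 tau6 -0.438 q6 -1.182
```

Call:
apply_moves:
  targets: [0, 0, 0, 0.03, 0, 0, 0, 0.03]

```text
clock: 7.12
position: [0.4801, 0.1711, 0.208]
ee_rot: [2.241, 2.201, 0.001]
force: [-0.2, 0.1, 5.1]
opening: 0.549
```

```bash
python3 st.py
```

```text
clk 7.1167 pos [0.4801 0.1711 0.208 ] yaw 88.97 F [-0.22  0.06  5.08] T [ 0.002 -0.02  -0.015] op 0.549 tau6 -0.444 q6 -1.214
```

Call:
apply_moves:
  targets: [0, 0, 0, 0.03, 0, 0, 0, 0.03]

```text
clock: 7.28
position: [0.4801, 0.1711, 0.208]
ee_rot: [2.206, 2.236, 0.001]
force: [0.8, 0.1, 4.5]
opening: 0.545
```

```bash
python3 st.py
```

```text
clk 7.2833 pos [0.4801 0.1711 0.208 ] yaw 90.77 F [0.8  0.1  4.47] T [0.051 0.04  0.014] op 0.545 tau6 -0.444 q6 -1.245
```

Call:
apply_moves:
  targets: [0, 0, 0, 0.03, 0, 0, 0, 0.03]

```text
clock: 7.45
position: [0.4801, 0.1711, 0.208]
ee_rot: [2.171, 2.271, 0.001]
force: [0.4, 0.9, 5.4]
opening: 0.549
```

```bash
python3 st.py
```

```text
clk 7.45 pos [0.4801 0.1711 0.208 ] yaw 92.57 F [0.42 0.88 5.39] T [ 0.04   0.02  -0.018] op 0.549 tau6 -0.444 q6 -1.276
```

Call:
apply_moves:
  targets: [0, 0, 0, 0.03, 0, 0, 0, 0.03]

```text
clock: 7.62
position: [0.4801, 0.1711, 0.2081]
ee_rot: [2.135, 2.304, 0.001]
force: [0.3, 0.5, 5.7]
opening: 0.546
```

```bash
python3 st.py
```

```text
clk 7.6167 pos [0.4801 0.1711 0.2081] yaw 94.37 F [0.3  0.45 5.65] T [-0.017  0.051 -0.017] op 0.546 tau6 -0.444 q6 -1.308
```

Call:
apply_moves:
  targets: [0, 0, 0, 0.03, 0, 0, 0, 0.03]

```text
clock: 7.78
position: [0.4801, 0.1711, 0.208]
ee_rot: [2.098, 2.338, 0.001]
force: [0.4, 0.3, 5.6]
opening: 0.546
```

```bash
python3 st.py
```

```text
clk 7.7833 pos [0.4801 0.1711 0.208 ] yaw 96.17 F [0.45 0.26 5.62] T [ 0.047 -0.002 -0.005] op 0.546 tau6 -0.444 q6 -1.339
```

Call:
apply_moves:
  targets: [0, 0, 0, 0.03, 0, 0, 0, 0.03]

```text
clock: 7.95
position: [0.4801, 0.1711, 0.208]
ee_rot: [2.062, 2.37, 0.001]
force: [0.5, 0.0, 5.2]
opening: 0.546
```

```bash
python3 st.py
```

```text
clk 7.95 pos [0.4801 0.1711 0.208 ] yaw 97.97 F [0.49 0.03 5.18] T [ 0.015 -0.044  0.024] op 0.546 tau6 -0.444 q6 -1.371
```

Call:
apply_moves:
  targets: [0, 0, 0, 0.03, 0, 0, 0, 0.03]

```text
clock: 8.12
position: [0.4801, 0.1711, 0.208]
ee_rot: [2.024, 2.402, 0.001]
force: [-0.2, -0.6, 5.6]
opening: 0.541
```

```bash
python3 st.py
```

```text
clk 8.1167 pos [0.4801 0.1711 0.208 ] yaw 99.77 F [-0.22 -0.61  5.63] T [ 0.068 -0.019  0.025] op 0.541 tau6 -0.444 q6 -1.402
```

Call:
apply_moves:
  targets: [0, 0, 0, 0.03, 0, 0, 0, 0.03]

```text
clock: 8.28
position: [0.4801, 0.1711, 0.208]
ee_rot: [1.986, 2.434, 0.001]
force: [-0.6, 1.8, 5.2]
opening: 0.551
```

```bash
python3 st.py
```

```text
clk 8.2833 pos [0.4801 0.1711 0.208 ] yaw 101.57 F [-0.57  1.77  5.23] T [ 0.091 -0.006 -0.021] op 0.551 tau6 -0.444 q6 -1.434
```

Call:
apply_moves:
  targets: [0, 0, 0, 0.03, 0, 0, 0, 0.03]

```text
clock: 8.45
position: [0.4801, 0.171, 0.208]
ee_rot: [1.948, 2.465, 0.001]
force: [-0.5, 0.1, 4.8]
opening: 0.545
```

```bash
python3 st.py
```

```text
clk 8.45 pos [0.4801 0.171  0.208 ] yaw 103.37 F [-0.51  0.06  4.77] T [ 0.03  -0.088 -0.044] op 0.545 tau6 -0.444 q6 -1.465
```

Call:
apply_moves:
  targets: [0, 0, 0, 0.03, 0, 0, 0, 0.03]

```text
clock: 8.62
position: [0.4801, 0.1711, 0.208]
ee_rot: [1.908, 2.495, 0.001]
force: [0.7, -0.5, 5.3]
opening: 0.547
```

```bash
python3 st.py
```

```text
clk 8.6167 pos [0.4801 0.1711 0.208 ] yaw 105.17 F [ 0.66 -0.49  5.3 ] T [ 0.011 -0.011  0.03 ] op 0.547 tau6 -0.444 q6 -1.496
```

Call:
apply_moves:
  targets: [0, 0, 0, 0.03, 0, 0, 0, 0.03]

```text
clock: 8.78
position: [0.4801, 0.1711, 0.208]
ee_rot: [1.869, 2.525, 0.001]
force: [0.3, 0.5, 5.9]
opening: 0.546
```

```bash
python3 st.py
```

```text
clk 8.7833 pos [0.4801 0.1711 0.208 ] yaw 106.97 F [0.25 0.51 5.9 ] T [-0.014  0.009  0.017] op 0.546 tau6 -0.444 q6 -1.528
```

Call:
apply_moves:
  targets: [0, 0, 0, 0.03, 0, 0, 0, 0.03]

```text
clock: 8.95
position: [0.4801, 0.1711, 0.208]
ee_rot: [1.829, 2.554, 0.001]
force: [-0.5, 1.3, 5.2]
opening: 0.547
```

```bash
python3 st.py
```

```text
clk 8.95 pos [0.4801 0.1711 0.208 ] yaw 108.77 F [-0.46  1.28  5.24] T [-0.008 -0.003 -0.013] op 0.547 tau6 -0.444 q6 -1.559
```

Call:
apply_moves:
  targets: [0, 0, 0, 0.03, 0, 0, 0, 0.03]

```text
clock: 9.12
position: [0.4801, 0.1711, 0.208]
ee_rot: [1.789, 2.582, 0.001]
force: [0.2, -0.2, 4.8]
opening: 0.545
```

```bash
python3 st.py
```

```text
clk 9.1167 pos [0.4801 0.1711 0.208 ] yaw 110.57 F [ 0.15 -0.19  4.84] T [ 0.006  0.018 -0.021] op 0.545 tau6 -0.444 q6 -1.591
```

Call:
apply_moves:
  targets: [0, 0, 0, 0.03, 0, 0, 0, 0.03]

```text
clock: 9.28
position: [0.4801, 0.1711, 0.208]
ee_rot: [1.748, 2.61, 0.001]
force: [0.1, 0.7, 5.7]
opening: 0.55
```

```bash
python3 st.py
```

```text
clk 9.2833 pos [0.4801 0.1711 0.208 ] yaw 112.37 F [0.05 0.7  5.74] T [ 0.067 -0.004  0.018] op 0.55 tau6 -0.444 q6 -1.622
```

Call:
apply_moves:
  targets: [0, 0, 0, 0.03, 0, 0, 0, 0.03]

```text
clock: 9.45
position: [0.4801, 0.1711, 0.208]
ee_rot: [1.707, 2.637, 0.001]
force: [0.6, 1.7, 5.0]
opening: 0.547
```

```bash
python3 st.py
```

```text
clk 9.45 pos [0.4801 0.1711 0.208 ] yaw 114.17 F [0.59 1.72 4.98] T [ 0.039 -0.009 -0.024] op 0.547 tau6 -0.444 q6 -1.653
```

Call:
apply_moves:
  targets: [0, 0, 0, 0.03, 0, 0, 0, 0.03]

```text
clock: 9.62
position: [0.4801, 0.1711, 0.208]
ee_rot: [1.665, 2.663, 0.001]
force: [1.1, 0.3, 5.2]
opening: 0.544
```

```bash
python3 st.py
```

```text
clk 9.6167 pos [0.4801 0.1711 0.208 ] yaw 115.97 F [1.11 0.31 5.19] T [0.023 0.015 0.035] op 0.544 tau6 -0.444 q6 -1.685
```

Call:
apply_moves:
  targets: [0, 0, 0, 0.025, 0, 0, 0, 0.025]

```text
clock: 9.78
position: [0.4801, 0.1711, 0.208]
ee_rot: [1.631, 2.685, 0.001]
force: [-0.6, 0.9, 5.3]
opening: 0.543
```

```bash
python3 st.py
```

```text
clk 9.7833 pos [0.4801 0.1711 0.208 ] yaw 117.45 F [-0.62  0.89  5.31] T [ 0.011  0.001 -0.023] op 0.543 tau6 -0.377 q6 -1.711
```

Call:
apply_moves:
  targets: [0, 0, 0, 0.025, 0, 0, 0, 0.025]

```text
clock: 9.95
position: [0.4801, 0.1711, 0.208]
ee_rot: [1.595, 2.706, 0.001]
force: [-0.6, 0.2, 5.5]
opening: 0.545
```

```bash
python3 st.py; python3 - <<'E'
from h import *
cap('side','sideA');a=load('side0')['im'].astype(int);b=load('sideA')['im'].astype(int)
d=np.abs(a-b).mean(2); print('can lower region diff',d[250:295,232:290].mean(), 'brush/jar region',d[325:360,205:235].mean())
E
```

```text
clk 9.95 pos [0.4801 0.1711 0.208 ] yaw 118.95 F [-0.56  0.25  5.46] T [ 0.039  0.008 -0.023] op 0.545 tau6 -0.408 q6 -1.737
can lower region diff 2.9667943805874843 brush/jar region 16.236190476190476
```

Call:
apply_moves:
  targets: [0, 0, 0, 0.025, 0, 0, 0, 0.025]

```text
clock: 10.17
position: [0.4799, 0.1711, 0.208]
ee_rot: [-1.561, -2.726, -0.001]
force: [-1.0, 0.9, 5.3]
opening: 0.545
```

```bash
python3 st.py; python3 - <<'E'
from h import *
cap('wrist','w8');a=load('w7')['im'].astype(int);b=load('w8')['im'].astype(int)
print('cap diff vs w7',np.abs(a-b)[270:340,235:335].mean())
E
```

```text
clk 10.1667 pos [0.4799 0.1711 0.208 ] yaw 120.41 F [-1.02  0.89  5.29] T [ 0.099  0.127 -0.378] op 0.545 tau6 -0.731 q6 -1.763
cap diff vs w7 3.8422380952380952
```

Call:
apply_moves:
  targets: [0, 0, 0, 0.025, 0, 0, 0, 0.025]

```text
clock: 10.38
position: [0.48, 0.1709, 0.208]
ee_rot: [1.526, 2.746, 0.001]
force: [-0.4, -0.9, 6.0]
opening: 0.544
```

```bash
python3 st.py
```

```text
clk 10.3833 pos [0.48   0.1709 0.208 ] yaw 121.89 F [-0.36 -0.88  6.02] T [-0.108  0.098 -0.587] op 0.544 tau6 -0.981 q6 -1.788
```

The stop is felt: torque jumped from about 0 to -0.38 and then, because I had batched one more step, to -0.59 N m. I'll ease off straight away and check whether the can moved.

Call:
apply_moves:
  targets: [0, 0, 0, -0.025, 0, 0, 0, -0.025]

```text
clock: 10.55
position: [0.4799, 0.171, 0.208]
ee_rot: [1.564, 2.724, 0.001]
force: [-1.0, -0.2, 5.8]
opening: 0.547
```

```bash
python3 st.py;  python3 - <<'E'
from h import *
cap('side','sideB');cap('top','topB')
a=load('sideA')['im'];b=load('sideB')['im'];z=load('side0')['im']
f=lambda im,s:np.float32(im[s].mean(2))
for nm,s in (('can',np.s_[225:295,226:294]),('canleft',np.s_[240:290,224:244]),('green',np.s_[270:330,308:350])):
    w=cv2.createHanningWindow(f(a,s).shape[::-1],cv2.CV_32F)
    print(nm,'A->B',cv2.phaseCorrelate(f(a,s),f(b,s),w),'0->B',cv2.phaseCorrelate(f(z,s),f(b,s),w),np.abs(f(a,s)-f(b,s)).mean())
E
```

```text
clk 10.55 pos [0.4799 0.171  0.208 ] yaw 120.28 F [-1.05 -0.15  5.77] T [-0.064  0.094 -0.035] op 0.547 tau6 0.317 q6 -1.76
can A->B ((0.11199155087467005, -0.030665036850201943), 0.9869760361350612) 0->B ((0.21655110486310747, -0.07512526562543087), 0.6171710285139672) 2.1956582
canleft A->B ((-0.028121203040480935, 0.4203497275166086), 1.0753462858200074) 0->B ((0.09524444909457408, -0.18286945349379025), 0.5602071537971497) 2.226
green A->B ((0.5250941101528142, -0.01533324642707612), 1.0874239501246699) 0->B ((0.29642396755459544, -0.039316513112535034), 0.9913059245215522) 0.9772486
```

Twist is now about zero and the can's image shift is below a pixel. Lifting gently while watching the pull.

Call:
apply_moves:
  targets: [0, 0, 0.006, 0, 0, 0, 0.012, 0, 0, 0, 0.012, 0]

```text
clock: 10.9
position: [0.4798, 0.171, 0.2102]
ee_rot: [-1.56, -2.727, -0.0]
force: [0.7, -0.3, 1.9]
opening: 0.546
```

```bash
python3 st.py
```

```text
clk 10.9 pos [0.4798 0.171  0.2102] yaw 120.45 F [ 0.72 -0.28  1.87] T [ 0.112 -0.127 -0.062] op 0.546 tau6 -0.06 q6 -1.763
```

Call:
apply_moves:
  targets: [0, 0, 0.005, 0, 0, 0, 0.01, 0, 0, 0, 0.01, 0]

```text
clock: 11.15
position: [0.4796, 0.1709, 0.2119]
ee_rot: [-1.559, -2.727, 0.0]
force: [1.5, 1.3, -2.0]
opening: 0.548
```

```bash
python3 st.py
```

```text
clk 11.15 pos [0.4796 0.1709 0.2119] yaw 120.5 F [ 1.54  1.32 -2.01] T [ 0.247 -0.209 -0.088] op 0.548 tau6 -0.068 q6 -1.764
```

Call:
apply_moves:
  targets: [0, 0, 0.005, 0, 0, 0, 0.01, 0, 0, 0, 0.01, 0]

```text
clock: 11.4
position: [0.4795, 0.1708, 0.2141]
ee_rot: [-1.558, -2.727, 0.001]
force: [-0.4, -0.0, -1.0]
opening: 0.547
```

```bash
python3 st.py;  python3 - <<'E'
from h import *
im=cap('wrist','w9')
cv2.imwrite('pics/w9c.png',cv2.resize(im[180:345,180:390],(798,627),interpolation=cv2.INTER_CUBIC)[:600,:,::-1])
E
```

```text
clk 11.4 pos [0.4795 0.1708 0.2141] yaw 120.52 F [-0.43 -0.04 -0.99] T [ 0.073  0.078 -0.024] op 0.547 tau6 -0.01 q6 -1.764
```

View pics/w9c.png

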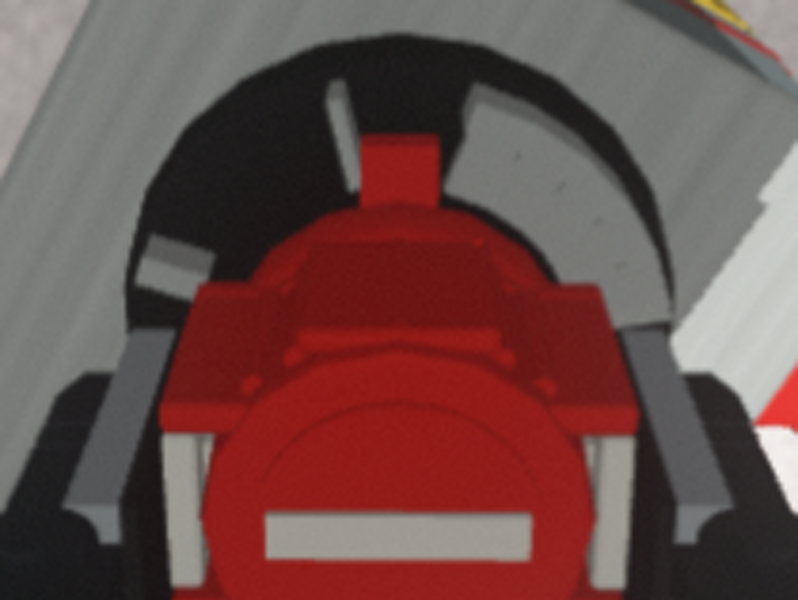

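The cap's ear has come up clear between the ring's blocks at crop (400,170) and only the cap's weight is felt, so it is free. Raise and carry to the tray.

Call:
apply_moves:
  targets: [0, 0, 0.05, 0, 0, 0, 0.12, 0, 0, 0, 0.22, 0, 0, 0, 0.32, 0, 0, 0, 0.4, 0, 0, 0, 0.45, 0, 0, 0, 0.45, 0]

```text
clock: 12.03
position: [0.4808, 0.1712, 0.3068]
ee_rot: [1.557, 2.725, 0.005]
force: [1.1, 0.6, -0.6]
opening: 0.547
```

Call:
apply_moves:
  targets: [0, -0.05, 0, -0.02, 0, -0.15, 0, -0.06, 0, -0.27, 0, -0.12, 0.03, -0.4, 0, -0.18, 0.03, -0.53, 0, -0.24, 0.05, -0.66, 0, -0.3, 0.05, -0.78, 0, -0.35, 0.06, -0.88, 0, -0.38, 0.06, -0.95, 0, -0.4, 0.06, -0.99, 0, -0.4]

```text
clock: 12.87
position: [0.4908, -0.0292, 0.3027]
ee_rot: [-2.095, -2.339, 0.003]
force: [0.4, 0.8, -1.0]
opening: 0.548
```

Call:
apply_moves:
  targets: [0, -0.05, 0, -0.02, 0, -0.15, 0, -0.06, 0, -0.27, 0, -0.12, 0.03, -0.4, 0, -0.18, 0.03, -0.53, 0, -0.24, 0.05, -0.66, 0, -0.3, 0.05, -0.78, 0, -0.35, 0.06, -0.88, 0, -0.35, 0.06, -0.95, 0, -0.35, 0.06, -0.99, 0, -0.35]

```text
clock: 13.7
position: [0.5035, -0.2264, 0.3034]
ee_rot: [-2.484, -1.922, 0.001]
force: [-0.4, 1.8, -0.9]
opening: 0.546
```

```bash
python3 st.py;  python3 - <<'E'
from h import *
cap('side','side2');im=cap('wrist','w10');cap('top','top2')
a=load('top0')['im'];b=load('top2')['im']
f=lambda im,s:np.float32(im[s].mean(2))
for s in (np.s_[150:230,190:250],np.s_[150:195,195:250]):
    w=cv2.createHanningWindow(f(a,s).shape[::-1],cv2.CV_32F);print('can top 0->2',cv2.phaseCorrelate(f(a,s),f(b,s),w))
cv2.imwrite('pics/m2.png',np.vstack([cv2.resize(im,(400,300)),])[:,:,::-1])
t=cv2.resize(b[140:240,165:255],(270,300),interpolation=cv2.INTER_CUBIC)
t0=cv2.resize(a[140:240,165:255],(270,300),interpolation=cv2.INTER_CUBIC)
sd=cv2.resize(load('side2')['im'],(540,405)); row=np.hstack([t0,t])
cv2.imwrite('pics/m2.png',np.hstack([np.vstack([row[:300],np.zeros((300,540,3),np.uint8)])[:300],cv2.resize(im,(260,300))])[:,:,::-1])
E
```

```text
clk 13.7 pos [ 0.5035 -0.2264  0.3034] yaw 75.47 F [-0.39  1.77 -0.85] T [ 0.021 -0.016  0.039] op 0.546 tau6 0.066 q6 -1.742
can top 0->2 ((-0.015154376970784256, -0.15083145147985277), 0.40295602560043337)
can top 0->2 ((-0.12165600826758904, -0.2574310029979934), 0.5486242711102521)
```

View pics/m2.png

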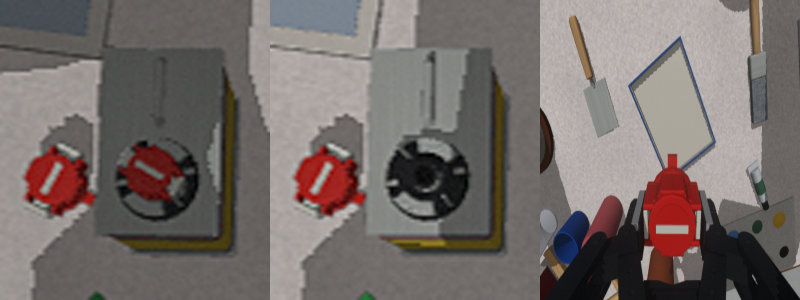

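The can hasn't moved (sub-pixel), the ring is empty and the cap is upright in the grip. I'll confirm the tray centre from the wrist view, then lower.

```bash
python3 - <<'E'
from h import *
c=load('w10');im=c['im'];hsv=cv2.cvtColor(im,cv2.COLOR_RGB2HSV)
m=((hsv[...,0]>95)&(hsv[...,0]<130)&(hsv[...,1]>90)).astype(np.uint8);m[:,:180]=0;m[:,390:]=0;m[245:]=0
pts=cv2.findNonZero(m)[:,0];P=np.array([onz(c,p,.016)[:2] for p in pts],np.float32)
rc=cv2.minAreaRect(P);print(len(P),rc)
E
python3 st.py
```

```text
1358 ((0.5035299062728882, -0.22291231155395508), (0.2004101574420929, 0.1517864316701889), 15.42966365814209)
clk 13.85 pos [ 0.5035 -0.2248  0.3037] yaw 75.49 F [-0.54  0.86 -1.44] T [ 0.048  0.    -0.01 ] op 0.545 tau6 -0.121 q6 -1.741
```

Call:
apply_moves:
  targets: [0, 0, -0.12, 0, 0, 0, -0.27, 0, 0, 0, -0.42, 0, 0, 0, -0.57, 0, 0, 0, -0.72, 0, 0, 0, -0.85, 0, 0, 0, -0.95, 0, 0, 0, -1, 0, 0, 0, -1, 0]

```text
clock: 14.6
position: [0.5025, -0.2235, 0.1022]
ee_rot: [-2.48, -1.923, 0.003]
force: [-0.1, -0.2, -0.2]
opening: 0.548
```

```bash
python3 st.py
```

```text
clk 14.6 pos [ 0.5025 -0.2235  0.1022] yaw 75.57 F [-0.1  -0.21 -0.19] T [-0.011  0.032  0.038] op 0.548 tau6 0.007 q6 -1.741
```

Call:
apply_moves:
  targets: [0, 0, -0.1, 0, 0, 0, -0.2, 0, 0, 0, -0.29, 0, 0, 0, -0.36, 0, 0, 0, -0.4, 0, 0, 0, -0.415, 0, 0, 0, -0.415, 0, 0, 0, -0.415, 0]

```text
clock: 15.27
position: [0.5046, -0.2253, 0.0221]
ee_rot: [2.483, 1.923, 0.001]
force: [-0.2, -0.3, 0.2]
opening: 0.548
```

```bash
python3 st.py
```

```text
clk 15.2667 pos [ 0.5046 -0.2253  0.0221] yaw 75.52 F [-0.2  -0.31  0.16] T [ 0.012  0.008 -0.004] op 0.548 tau6 0.002 q6 -1.741
```

Call:
apply_moves:
  targets: [0, 0, -0.007, 0, 0, 0, -0.014, 0, 0, 0, -0.014, 0, 0, 0, -0.014, 0]

```text
clock: 15.6
position: [0.5039, -0.2252, 0.0185]
ee_rot: [2.484, 1.923, 0.0]
force: [-0.3, 0.1, -0.6]
opening: 0.547
```

```bash
python3 st.py
```

```text
clk 15.6 pos [ 0.5039 -0.2252  0.0185] yaw 75.51 F [-0.26  0.05 -0.62] T [-0.036 -0.047  0.003] op 0.547 tau6 0.001 q6 -1.741
```

Call:
apply_moves:
  targets: [0, 0, -0.005, 0, 0, 0, -0.01, 0, 0, 0, -0.015, 0, 0, 0, -0.015, 0]

```text
clock: 15.93
position: [0.5036, -0.2251, 0.015]
ee_rot: [-2.484, -1.923, 0.0]
force: [0.7, 0.2, -0.5]
opening: 0.546
```

```bash
python3 st.py
```

```text
clk 15.9333 pos [ 0.5036 -0.2251  0.015 ] yaw 75.51 F [ 0.74  0.18 -0.54] T [ 0.039 -0.061 -0.021] op 0.546 tau6 0.001 q6 -1.741
```

Call:
apply_moves:
  targets: [0, 0, -0.003, 0, 0, 0, -0.006, 0, 0, 0, -0.006, 0, 0, 0, -0.006, 0]

```text
clock: 16.27
position: [0.5037, -0.2251, 0.014]
ee_rot: [-2.484, -1.924, 0.0]
force: [0.2, -0.5, -0.8]
opening: 0.548
```

```bash
python3 st.py
```

```text
clk 16.2667 pos [ 0.5037 -0.2251  0.014 ] yaw 75.51 F [ 0.2  -0.49 -0.8 ] T [-0.002 -0.044 -0.018] op 0.548 tau6 0.001 q6 -1.741
```

Call:
apply_moves:
  targets: [0, 0, -0.003, 0, 0, 0, -0.006, 0, 0, 0, -0.006, 0, 0, 0, -0.006, 0]

```text
clock: 16.6
position: [0.5039, -0.2252, 0.0131]
ee_rot: [2.484, 1.923, 0.0]
force: [-0.4, -0.1, 4.1]
opening: 0.544
```

```bash
python3 st.py
```

```text
clk 16.6 pos [ 0.5039 -0.2252  0.0131] yaw 75.51 F [-0.38 -0.06  4.08] T [ 0.052  0.176 -0.006] op 0.544 tau6 0.001 q6 -1.741
```

Call:
apply_moves:
  targets: [0, 0, -0.002, 0, 0, 0, -0.004, 0, 0, 0, -0.004, 0, 0, 0, -0.004, 0]

```text
clock: 16.93
position: [0.5039, -0.2252, 0.013]
ee_rot: [2.484, 1.923, 0.0]
force: [-3.5, 1.8, 14.3]
opening: 0.542
```

```bash
python3 st.py
```

```text
clk 16.9333 pos [ 0.5039 -0.2252  0.013 ] yaw 75.51 F [-3.48  1.79 14.33] T [ 0.312  0.576 -0.038] op 0.542 tau6 -0.002 q6 -1.741
```

The cap met the floor at the expected height. I'll ease back to light contact and open slowly.

Call:
apply_moves:
  targets: [0, 0, 0.004, 0, 0, 0, 0.004, 0]

```text
clock: 17.1
position: [0.504, -0.2252, 0.0131]
ee_rot: [2.483, 1.923, 0.0]
force: [-1.1, 1.0, 6.7]
opening: 0.544
```

Call:
apply_moves:
  targets: [0, 0, -0.002, 0, 0, 0, -0.004, 0, 0, 0, -0.004, 0, 0, 0, -0.004, 0]
  jaw: 0.6

```text
clock: 17.43
position: [0.5038, -0.2251, 0.012]
ee_rot: [-2.484, -1.924, 0.0]
force: [-0.7, 0.4, 3.1]
opening: 0.599
```

Call:
apply_moves:
  targets: [0, 0, -0.002, 0, 0, 0, -0.004, 0, 0, 0, -0.004, 0, 0, 0, -0.004, 0]
  jaw: 0.66

```text
clock: 17.77
position: [0.5037, -0.2251, 0.0111]
ee_rot: [-2.484, -1.923, 0.0]
force: [0.2, -0.3, 0.3]
opening: 0.664
```

Call:
apply_moves:
  targets: [0, 0, 0, 0, 0, 0, 0, 0, 0, 0, 0, 0, 0, 0, 0, 0, 0, 0, 0, 0]
  jaw: 0.9

```text
clock: 18.18
position: [0.5038, -0.2251, 0.0113]
ee_rot: [2.484, 1.924, 0.0]
force: [0.1, -0.3, -0.2]
opening: 0.898
```

```bash
python3 st.py
```

```text
clk 18.1833 pos [ 0.5038 -0.2251  0.0113] yaw 75.51 F [ 0.14 -0.29 -0.23] T [-0.002  0.027 -0.016] op 0.898 tau6 -0.0 q6 -1.741
```

Call:
apply_moves:
  targets: [0, 0, 0.03, 0, 0, 0, 0.1, 0, 0, 0, 0.25, 0, 0, 0, 0.4, 0, 0, 0, 0.55, 0, 0, 0, 0.7, 0, 0, 0, 0.8, 0, 0, 0, 0.9, 0, 0, 0, 0.9, 0]

```text
clock: 18.93
position: [0.5058, -0.226, 0.1959]
ee_rot: [2.479, 1.92, 0.005]
force: [0.9, 0.4, 0.8]
opening: 0.899
```

Call:
apply_moves:
  targets: [-0.3, 0.1, 0.3, 0, -0.6, 0.2, 0.3, 0, -0.6, 0.2, 0.3, 0, -0.6, 0.2, 0.3, 0, -0.6, 0.2, 0.3, 0, -0.6, 0.2, 0.3, 0]

```text
clock: 19.43
position: [0.3835, -0.1851, 0.2516]
ee_rot: [2.483, 1.922, 0.001]
force: [0.4, -0.4, 1.1]
opening: 0.899
```

```bash
python3 st.py;  python3 - <<'E'
from h import *
s=cap('side','side3');w=cap('wrist','w11');b=cap('top','top3');a=load('top0')['im']
sc=cv2.resize(s[180:300,215:335],(400,400)); ws=cv2.resize(w,(400,300))
tt=cv2.resize(b[60:260],(400,143*1))
cv2.imwrite('pics/fin.png',np.vstack([np.hstack([sc[:300],ws]),np.hstack([cv2.resize(b[70:310],(400,171)),cv2.resize(a[70:310],(400,171))])])[:,:,::-1])
f=lambda im,q:np.float32(im[q].mean(2))
for n,q in (('can',np.s_[150:230,190:250]),('tray',np.s_[160:245,315:390]),('knife',np.s_[172:255,268:295]),('tubeg',np.s_[118:162,272:305])):
    W=cv2.createHanningWindow(f(a,q).shape[::-1],cv2.CV_32F);print(n,cv2.phaseCorrelate(f(a,q),f(b,q),W))
E
```

```text
clk 19.4333 pos [ 0.3835 -0.1851  0.2516] yaw 75.5 F [ 0.44 -0.42  1.13] T [-0.029 -0.01   0.052] op 0.899 tau6 -0.029 q6 -1.771
can ((-0.1649964781111244, 0.00998283947316736), 0.45806748857100804)
tray ((0.33465125370912574, 0.07189732383996983), 0.25446218010231303)
knife ((0.5923844386412167, 0.03456909212231096), 0.6995209836174922)
tubeg ((-0.09981001745632412, 0.5433052029752545), 0.9429142959323931)
```

The viewer limit is reached, so I'll check the cap numerically.

```bash
python3 - <<'E'
from h import *
for nm,z in (('w11',.042),('top3',.042),('side3',.025)):
    c=load(nm);hsv=cv2.cvtColor(c['im'],cv2.COLOR_RGB2HSV)
    red=(((hsv[...,0]<8)|(hsv[...,0]>172))&(hsv[...,1]>140)&(hsv[...,2]>60)).astype(np.uint8)
    n,l,s,ce=cv2.connectedComponentsWithStats(red)
    for i in range(1,n):
        if s[i,4]>40:
            P=onz(c,ce[i],z)
            if abs(P[0]-.504)<.09 and abs(P[1]+.225)<.09: print(nm,s[i],ce[i],P)
    for h in (.004,.023,.042): print('  expect',h,proj(c,[[.504,-.225,h]]))
    # bar inside the cap
c=load('w11');u,v=proj(c,[[.504,-.225,.042]])[0].astype(int)
hsv=cv2.cvtColor(c['im'],cv2.COLOR_RGB2HSV)[v-20:v+20,u-30:u+30]
red=(((hsv[...,0]<8)|(hsv[...,0]>172))&(hsv[...,1]>140))
for r_ in red[::2]: print(''.join('#' if x else '.' for x in r_))
E
```

```text
w11 [ 256  249   42   51 1365] [276.88131868 275.72307692] [ 0.49290403 -0.22159614  0.042     ]
  expect 0.004 [[277.14371488 268.79868295]]
  expect 0.023 [[276.83311267 276.47909362]]
  expect 0.042 [[276.49524035 284.83950274]]
top3 [347 196  16  18 145] [354.07586207 203.53103448] [ 0.50098043 -0.22086045  0.042     ]
  expect 0.004 [[353.04224016 204.40913613]]
  expect 0.023 [[354.22199976 203.50966106]]
  expect 0.042 [[355.4387694  202.58194267]]
side3 [287 205  13  15 110] [293.64545455 211.87272727] [ 0.49917857 -0.2256968   0.025     ]
  expect 0.004 [[292.38665297 216.7832343 ]]
  expect 0.023 [[292.31921355 212.32290135]]
  expect 0.042 [[292.25065492 207.80963516]]
............#######################################.........
............#######################################.........
...........#########################################........
...........#########################################........
...........#########################################........
..........##########################################........
..............##################################............
...............################################.............
...............#################################............
..............##################################............
..............#####........................#####............
..............#####........................#####............
............#######################################.........
...........########################################.........
...........#########################################........
..................###########################...............
.....................####################...................
.......................#################....................
............................................................
............................................................
```

The cap stands upright: its bar shows horizontal exactly where the top of an upright cap should be, and all three views agree on the tray centre. Handing in.

```bash
python3 -c "
from rig import r
print(r.finish_job(), r.state()['clock'])"
```

```text
the job is handed in; nothing more can be done
the job is handed in; nothing more can be done
```

The cap is off the can and standing upright near the centre of the white tray, and I handed the job in at about 19.5 s. One limit was broken on the way: the twist at the stop briefly passed 0.4 N m.

- **Opening:** I pinched both tabs fully in with a 28 N grip and turned the cap about 59° anticlockwise until it met its stop. I then eased the twist off and lifted the cap with only about 2 N of pull.
- **Placing:** The cap touched the tray floor at the expected height. The press briefly reached 14 N, which I eased off before opening the fingers slowly and backing the arm clear.
- **Over-twist at the stop:** I had queued one step too many, so the twist reached about 0.59 N m for roughly 0.2 s. After I backed off, the twist vanished about 1° earlier than expected, so either the pads slipped or the can turned slightly. Before-and-after pictures show the can shifted by less than 0.3 pixel (about 1 mm or less), but a turn of around 1° cannot be ruled out.
- **Last checks:** The cap's outline matches an upright cap at the tray centre to within about 1.5 pixels in all three cameras. The tray, palette knife and green tube show shifts of at most 0.6 pixel. That comparison was less reliable because the arm's shadow had moved, and I did not check the other bystanders.
- **Not viewed:** My last picture was refused at the 12-picture limit, so the final state was checked by numbers only.

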